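# Scoop glass marbles into the setting bowl

## Task

Take the small flat-bottomed hand scoop and use it to move at least four of the six glass marbles from the long white tray into the round metal bowl, then lay the scoop back down, right way up, in the middle of the cork mat. Do not touch the marbles with the gripper, leave none on the bench (those not in the bowl stay in the tray), and do not shove the bowl or disturb the mug, the spool or the jar.

Things in the scene. Friction and masses are not known exactly. Their poses are not given: they have to be found in the camera images.
- scoop: Loose aluminium scoop, 0.14 kg, upright on the mat. Origin: centre of the pan's underside; x towards the open nose, z up. Pan 80 mm long (x -40 to 40), 78 wide, floor 1.5 thick; rear wall 34 high at x=-40; side walls 2 thick, 30 high to x=6, 16 high to x=26, none beyond. Black flat-sided handle bar along x from -120 to -45 mm, 16 wide (y), 53 to 71 mm above the underside.
- scoop_grip (a point): Point on the scoop's handle to grip: the bar's axis, 75 mm behind the pan's origin and 62 mm above the underside; axes as the scoop's. Grip across y.
- scoop_nose (a point): Middle of the front lower edge of the scoop's pan (40 mm ahead of its origin, on the underside).
- scoop_mid (a point): Point on the level of the scoop's underside at the middle of its whole length (40 mm behind the pan's origin).
- tray: Open white plastic tray, fixed. z up, x along its length; origin on its underside, midway across. Inside: x -120 to 135 mm, 90 mm wide, inner floor at z=3 mm, walls 4 thick, 30 high (45 high from x=89 to the +x end). Floor flat from x=-120 to 95, then a 45 degree ramp rises to the +x end wall. Marbles start with centres between x=-5 and 75; the -x end is empty.
- mat: Cork mat 190 x 110 mm, 4 mm thick, fixed flat on the bench. Origin: centre of its underside; x along its length.
- bowl: Round metal bowl, open, about 0.5 kg, loose on the bench. Origin: centre of its underside, z up. Rim radius 68 mm, height 50 mm.
- bowl_mid (a point): Point on the bowl's axis 30 mm above its underside.
- marble0: Green glass marble, 22 mm in diameter, 14 g, polished (slippery), in the tray at the start; all six are alike. Origin: its centre.
- marble1: Green glass marble, 22 mm in diameter, 14 g, polished (slippery), in the tray at the start; all six are alike. Origin: its centre.
- marble2: Green glass marble, 22 mm in diameter, 14 g, polished (slippery), in the tray at the start; all six are alike. Origin: its centre.
- marble3: Green glass marble, 22 mm in diameter, 14 g, polished (slippery), in the tray at the start; all six are alike. Origin: its centre.
- marble4: Green glass marble, 22 mm in diameter, 14 g, polished (slippery), in the tray at the start; all six are alike. Origin: its centre.
- marble5: Green glass marble, 22 mm in diameter, 14 g, polished (slippery), in the tray at the start; all six are alike. Origin: its centre.
- mug: Blue travel mug, bystander, 76 mm in diameter and 150 mm high with a handle on one side. Origin: centre of its underside.
- spool: Metal spool of solder standing on end, bystander, 56 mm in diameter, 50 mm high. Origin: centre of its underside.
- fluxjar: White jar with a black cap, bystander, 56 mm in diameter, 60 mm high. Origin: centre of its underside.
Things that resemble listed ones, but are neither listed nor needed, are in the scene too. Of the things that look like the scoop, the smallest one is meant.

How it is judged:
By the outcome, as a careful person would: the job done as asked, in the order asked, and still so for the second after the job is handed in, with the robot touching nothing.
It also fails if it takes over 56 s, if anything falls off the work surface, if the arm or the gripper's body presses on something with over 40 N, if the wrist force passes 120 N, or if a joint passes its speed limit or range.

## Robot

A 7-joint arm with a two-finger parallel gripper is mounted at the origin on the work surface. World frame = base frame: x ahead of the robot, y to its left, z up, the work surface at z = 0. Lengths are in m, angles in rad, forces in N, time in s.
With the tool pointing down it reaches from about 0.4 to 0.875 m from the base axis. Payload 19.3 kg.
Tool frame: the origin (TCP) lies at the very end of the fingers, on their centre line; the grasp point (between the pads) lies bot.grasp_offset behind it (bot.grasp_offset is the distance from the TCP to the grasp point, in m); z points along the fingers, y is the direction in which the jaws open and shut (so a half turn about z gives the same grasp; the last joint's range is limited). The gripper opens to 85 mm and grips with 20 to 120 N. Pads are 22 mm wide; open, the fingers measure 114 mm over their backs; the gripper's body (76 mm by 85 mm) begins 54 mm behind the grasp point. The pads swing forward as they close: fully open they stand 13 mm farther back than shut.
Start: joints at [1.085, 0.521, -0.036, 1.599, 0.021, 1.021, -0.113], TCP at [0.252, -0.572, 0.231] pointing down, gripper open.
Joint ranges: [-2.91, 2.91], [-0.3, 2.13], [-1.5, 1.42], [0.17, 2.43], [-1.26, 4.41], [0.16, 1.93], [-2.52, 2.52]. Speed limits (rad/s): [1.89, 1.89, 2.39, 2.39, 3.01, 3.01, 3.01].

## Interface

Orientations are given as [roll, pitch, yaw] about the fixed x, y, z axes, in that order (R = Rz(yaw) Ry(pitch) Rx(roll)).
In Python, from workcell import bot gives the robot as it stands. The module is installed in compiled form; this text tells all that it offers.
- The arm moves only by the shell command python3 -m handwheel 'ROWS' [OPENING] [FORCE]. ROWS is JSON, a list of rows, each a list of 6 numbers: the shift along the tool's x, y, z as a fraction of full scale, then the turn, a rotation vector about the tool's x, y, z as a fraction of full scale. In form: [[x, y, z, rx, ry, rz], ...]. A call has 1 to 8 rows; each row shifts and turns the commanded pose from where the row before left it, along the tool's axes as they then stand; what a row does not reach is not made up. Full scale, the value 1, is 0.025 m for a shift and 360 degrees for a turn. A row lasts 1/8 s, in which the tool goes at most 62.5 mm and 10.7 degrees, less where a joint would pass 70% of its speed; a pose out of reach is approached as far as the arm can. A call with a number of a shift or a turn outside -1 to 1 is refused whole. A call with a gripper value outside its range is refused whole. OPENING is the closure, from -1 (fully open) to 1 (shut), set as the call begins (- or left out, the last holds). The fingers move at their own pace and stop on an object; FORCE is the grip in N (left out, the last holds). Time passes only in rows, so rows that do not move let the fingers close. It gives the time, the measured TCP pose, the force and the opening at its end, in the units of the state.
- bot.observe(): the state, without advancing time (a new reading comes with each control period).
- bot.grab_frame(name): name is "scene" or "top" or "wrist"; returns a dict with "pixels" (480x640x3 uint8, blue, green, red), "vertical_fov" (degrees; the focal length in pixels is half the picture's height over the tangent of half this angle, whatever the lens; pixels are square), "cx", "cy" (the principal point, pixels), "R" (3x3) and "t" (3): a world point X has camera coordinates R X + t. Camera axes: x right, y down, z forward; pixel columns grow to the right and rows downward; lengths in m; the calibration is good to about 2 mm. A picture is of the moment at which its call begins. There is no depth.
- bot.job_done(): hands the job in, once; it reports no verdict.
Trained networks look in a picture, given as the dict that the camera call returned (one of the last four; its "shot" number tells which), for a name from the list of things; names that differ only in an ending like _2 or _b are one class to them, and where a whole thing is asked for, a point or a joint stands for the part that bears it (a point fixed in the world has none). Each returns a list of dicts, best first, with "score" (0 to 1); they miss things now and then, are a little off and sometimes report something else, mostly with a low value. They report only what shows in the picture. A call takes as long as a camera call. They do not tell look-alikes from the thing itself.
- bot.trace(picture, thing): "region" (480x640 bool, what is visible of it) and "point" ([column, row] in pixels, amid what is visible of it).
The state is a dict: "clock": time; "qpos": joint angles; "qd": joint speeds; "joint_efforts": joint torques, N m; "position": TCP position; "tool_rot": TCP orientation; "force": force on the tool from outside, world axes, zero at the start; "moment": the same for the moment, N m; "grip_width": finger opening in m.
Only numpy, scipy, OpenCV 4.12 (cv2) and the standard library are available. Lean on these libraries where they do the work, as an engineer would, in place of code of your own. Each camera call takes 0.05 s, during which the arm holds its last target.

## Working session

There is one attempt and no reset: what is moved stays moved. The work goes in short steps, Python scripts to look and compute and a shell command to move; the robot and the scene stay as the last step left them, time stands still between calls to the robot, and variables do not carry over. Pictures are saved under pics/ and viewed, and the job is handed in when it is done.

```bash
ls; mkdir -p pics
python3 - <<'E'
from workcell import bot
import cv2,numpy as np
s=bot.observe()
for k,v in s.items(): print(k,np.round(v,4))
print(bot.grasp_offset)
for n in ["scene","top","wrist"]:
    f=bot.grab_frame(n); cv2.imwrite(f"pics/{n}0.png",f["pixels"]); print(n,f["vertical_fov"],f["cx"],f["cy"],np.round(f["R"],3).tolist(),np.round(f["t"],3))
E
```

```text
pics
clock 0.0
qpos [ 1.0848  0.522  -0.0363  1.6     0.0212  1.0211 -0.1128]
qd [-0.0013  0.0005  0.0019  0.0007 -0.0012  0.0003  0.0002]
joint_efforts [-5.00000e-04 -9.27134e+01  1.97990e+00 -3.69934e+01  1.78000e-02
  8.30000e-03  0.00000e+00]
position [ 0.2523 -0.5715  0.2307]
tool_rot [-3.1405e+00  1.0000e-04  4.1580e-01]
force [-0.0015 -0.5922  0.1123]
moment [-0.0299 -0.0376  0.0631]
grip_width 0.0852
0.0187
scene 43.473756101992414 313.9868603886945 228.9501722331955 [[-0.877, 0.481, -0.005], [0.398, 0.72, -0.569], [-0.27, -0.501, -0.822]] [ 0.46  -0.134  1.406]
top 54.83236936682346 323.3668908127518 240.07184572366316 [[-0.027, -0.999, -0.039], [-0.985, 0.033, -0.167], [0.168, 0.034, -0.985]] [0.026 0.502 0.759]
wrist 63.011736278041326 320.1232782898218 240.89271724877253 [[0.404, -0.915, -0.001], [-0.865, -0.382, 0.325], [-0.298, -0.131, -0.946]] [-0.624 -0.042  0.38 ]
```

View pics/scene0.png

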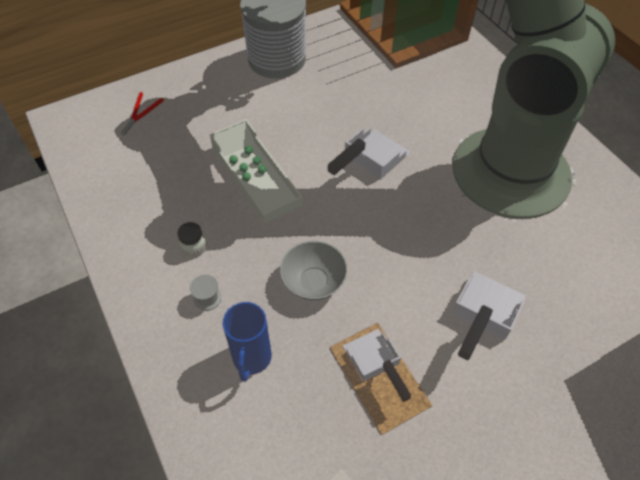

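View pics/top0.png

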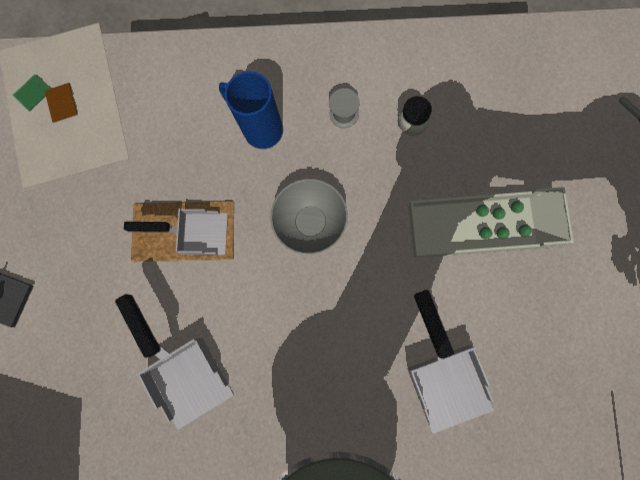

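View pics/wrist0.png

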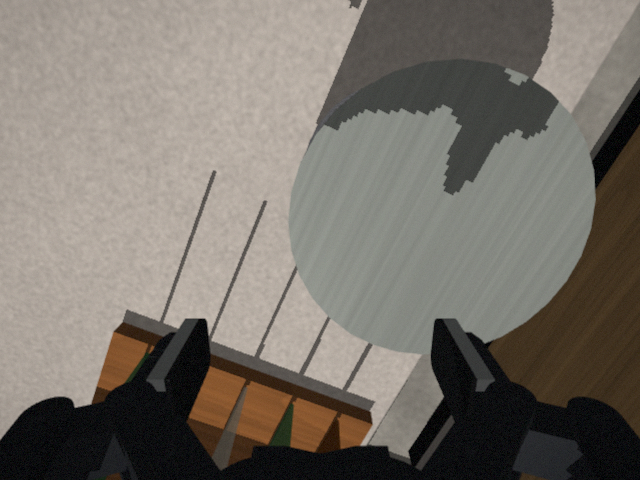

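Scoop candidates in the top view are (200,230) on the mat, (185,385) and (450,390). The one on the mat is clearly the smallest and lies upright on the mat, which fits the description. I'll check it in an enlarged crop.

Run:
```python
import cv2
t=cv2.imread("pics/top0.png")
def crop(x0,y0,x1,y1,s,n):
    c=cv2.resize(t[y0:y1,x0:x1],None,fx=s,fy=s,interpolation=cv2.INTER_CUBIC); cv2.imwrite(n,c)
crop(110,185,250,275,5.7,"pics/c_scoop.png")
crop(400,175,580,270,4.4,"pics/c_tray.png")
```

```text
(no output)
```

View pics/c_scoop.png

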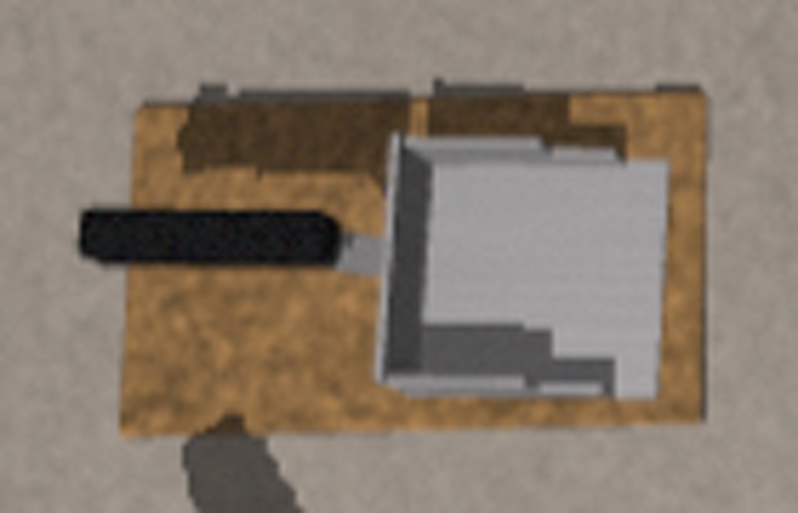

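View pics/c_tray.png

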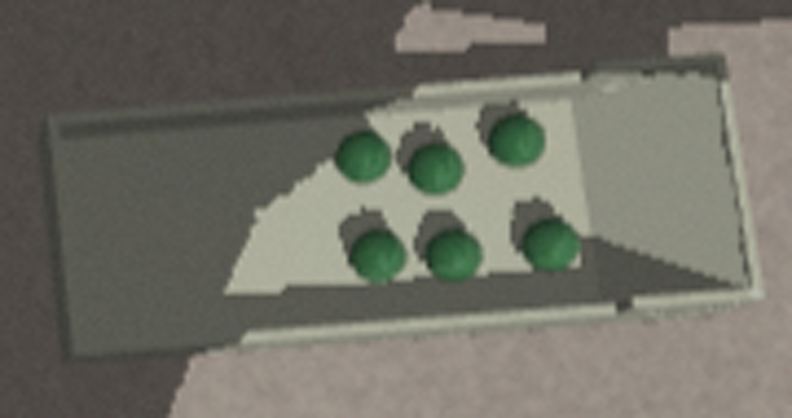

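The crop confirms the target: top (200,230), upright on the mat, nose towards +col (-y). The tray's ramp end is also towards +col, and the six marbles sit at columns 480-530.

```bash
cat > h.py <<'E'
import numpy as np, cv2
from scipy.optimize import least_squares
from scipy.spatial.transform import Rotation as Ro
def cam(f):
    fl=f["pixels"].shape[0]/2/np.tan(np.radians(f["vertical_fov"])/2)
    return fl,f["cx"],f["cy"],np.array(f["R"]),np.array(f["t"])
def proj(c,X):
    fl,cx,cy,R,t=c; p=np.atleast_2d(X)@R.T+t
    return np.c_[cx+fl*p[:,0]/p[:,2],cy+fl*p[:,1]/p[:,2]]
def unproj(c,uv,z):
    fl,cx,cy,R,t=c; uv=np.atleast_2d(uv); C=-R.T@t
    d=np.c_[(uv[:,0]-cx)/fl,(uv[:,1]-cy)/fl,np.ones(len(uv))]@R
    s=(z-C[2])/d[:,2]; return C+d*s[:,None]
def fit(c,uv,P,g):
    "planar pose x,y,yaw of model points P (z incl)"
    def f(q):
        co,si=np.cos(q[2]),np.sin(q[2]); X=np.c_[q[0]+co*P[:,0]-si*P[:,1],q[1]+si*P[:,0]+co*P[:,1],P[:,2]]
        return (proj(c,X)-uv).ravel()
    r=least_squares(f,g); return r.x,np.round(r.fun.reshape(-1,2),1)
E
python3 - <<'E'
from workcell import bot
from h import *
f=bot.grab_frame("top"); c=cam(f)
import pickle; pickle.dump(c,open("top.pkl","wb"))
A=lambda p,s,o:(np.array(p,float)+.5)/s-.5+np.array(o)
S=lambda p:A(p,5.7,(110,185)); T=lambda p:A(p,4.4,(400,175))
m=4e-3
uv=S([(668,161),(657,397),(396,132),(380,382),(82,212),(82,260)])
P=np.array([(.04,.037,m),(.04,-.037,m),(-.04,.039,m+.034),(-.04,-.039,m+.034),(-.12,.008,m+.071),(-.12,-.008,m+.071)])
print("scoop",*fit(c,uv,P,[.55,.3,-1.57]))
uv=S([(137,105),(706,93),(706,421),(122,434)]);P=np.array([(-.095,.055,m),(.095,.055,m),(.095,-.055,m),(-.095,-.055,m)])
print("mat",*fit(c,uv,P,[.55,.3,-1.57]))
uv=T([(50,118),(70,355),(722,57),(760,293),(574,98)]);P=np.array([(-.124,.049,.03),(-.124,-.049,.03),(.139,.049,.045),(.139,-.049,.045),(.095,.045,.003)])
q,r=fit(c,uv,P,[.55,-.3,-1.57]);print("tray",q,r)
M=unproj(c,T([(363,157),(436,167),(517,139),(377,255),(454,253),(552,244)]),.014)
co,si=np.cos(q[2]),np.sin(q[2]);d=M[:,:2]-q[:2]
print(np.round(np.c_[M[:,:2],d@[co,si],d@[-si,co]],4))
for n in ["bowl","mug","spool","fluxjar"]:
    for k in bot.trace(f,n)[:2]:
        ys,xs=np.nonzero(k["region"]); print(n,round(k["score"],2),xs.min(),xs.max(),ys.min(),ys.max(),np.round(unproj(c,k["point"],.05),3))
        if n=="bowl":
            (u,v),ax,an=cv2.fitEllipse(np.argwhere(cv2.Canny(k["region"].astype(np.uint8)*255,50,100))[:,::-1].astype(np.float32))
            print(u,v,ax,unproj(c,(u,v),.05))
E
```

```text
scoop [ 0.52933345  0.22958302 -1.6046302 ] [[ 0.9  0.8]
 [ 1.1 -1. ]
 [-0.4  0.6]
 [-0.2  0. ]
 [-0.3 -0.6]
 [-1.   0.2]]
mat [ 0.53612092  0.27182035 -1.57937418] [[-0.1 -0.1]
 [ 0.7 -0.8]
 [-0.1  0.4]
 [-0.5  0.5]]
tray [ 0.52718716 -0.27035374 -1.52582452] [[-0.8 -0.6]
 [ 0.5  0.1]
 [ 0.4 -1. ]
 [ 1.   1.2]
 [-1.1  0.2]]
[[ 0.5524 -0.2737  0.0045  0.0251]
 [ 0.5472 -0.3026  0.0331  0.0186]
 [ 0.5577 -0.3361  0.0671  0.0275]
 [ 0.5118 -0.2759  0.0049 -0.0157]
 [ 0.5115 -0.3066  0.0355 -0.0173]
 [ 0.5139 -0.3458  0.0748 -0.0167]]
bowl 0.57 272 347 179 254 [[0.548 0.035 0.05 ]]
308.81939697265625 216.5155029296875 (75.7853775024414, 77.20391845703125) [[0.54391    0.03501002 0.05      ]]
mug 0.94 220 282 72 149 [[0.747 0.125 0.05 ]]
spool 0.64 329 359 89 127 [[ 0.741 -0.036  0.05 ]]
spool 0.26 219 282 72 149 [[0.747 0.129 0.05 ]]
fluxjar 0.88 398 431 96 135 [[ 0.724 -0.157  0.05 ]]
fluxjar 0.2 476 489 205 216 [[ 0.54  -0.261  0.05 ]]
```

```bash
python3 -m handwheel '[[0,0,-0.4,0,0,-0.0255],[0,0,-0.4,0,0,-0.0255],[0,0,-0.4,0,0,-0.0255],[0,0,-0.4,0,0,-0.0255],[0,0,0,0,0,-0.0255],[0,0,0,0,0,-0.0255],[0,0,0,0,0,-0.0255]]' -0.3 100
```

```text
clock: 1.27
position: [0.2524, -0.5717, 0.2713]
tool_rot: [-3.142, -0.0, 1.543]
force: [0.3, -1.3, -0.4]
grip_width: 0.056
```

```bash
python3 -m handwheel '[[1,0.6,0,0,0,0],[1,0.6,0,0,0,0],[1,0.6,0,0,0,0],[1,0.6,0,0,0,0],[1,0.6,0,0,0,0],[1,0.6,0,0,0,0],[1,0.6,0,0,0,0],[1,0.6,0,0,0,0]]' && python3 -m handwheel '[[1,0.6,0,0,0,0],[1,0.6,0,0,0,0],[1,0.6,0,0,0,0],[1,0.6,0,0,0,0],[1,0.6,0,0,0,0],[1,0.6,0,0,0,0],[1,0.6,0,0,0,0],[1,0.6,0,0,0,0]]'
```

```text
clock: 2.28
position: [0.3795, -0.3751, 0.2714]
tool_rot: [3.142, 0.0, 1.537]
force: [-1.6, -0.4, -0.0]
grip_width: 0.0555
clock: 3.28
position: [0.5061, -0.1793, 0.2714]
tool_rot: [3.141, 0.0, 1.537]
force: [0.2, -0.5, -0.6]
grip_width: 0.0553
```

```bash
python3 -m handwheel '[[1,0,0,0,0,0],[1,0,0,0,0,0],[1,0,0,0,0,0],[1,0,0,0,0,0],[1,0,0,0,0,0],[1,0,0,0,0,0],[1,0,0,0,0,0],[1,0,0,0,0,0]]' && python3 -m handwheel '[[1,0,0,0,0,0],[1,0,0,0,0,0],[1,0,0,0,0,0],[1,0,0,0,0,0],[1,0,0,0,0,0],[1,0,0,0,0,0],[1,0,0,0,0,0]]'
```

```text
clock: 4.28
position: [0.5124, 0.0206, 0.2714]
tool_rot: [3.141, 0.0, 1.537]
force: [1.2, -0.8, -0.5]
grip_width: 0.0557
clock: 5.15
position: [0.5182, 0.1955, 0.2714]
tool_rot: [3.141, 0.0, 1.537]
force: [-0.5, 0.1, -0.1]
grip_width: 0.0554
```

```bash
python3 -m handwheel '[[1,0.1,1,0,0,0],[1,0.1,1,0,0,0],[1,0.1,1,0,0,0],[1,0.1,1,0,0,0],[0.38,0,1,0,0,0],[0,0,0,0,0,0]]'
python3 - <<'E'
from workcell import bot
from h import *
f=bot.grab_frame("wrist"); c=cam(f); cv2.imwrite("pics/w1.png",f["pixels"])
import pickle; pickle.dump(c,open("w1.pkl","wb"))
g=bot.grab_frame("top");cv2.imwrite("pics/t1.png",g["pixels"])
print(bot.observe()["position"], proj(c,[[.5319,.3046,.075]]))
E
```

```text
clock: 5.9
position: [0.5309, 0.304, 0.1448]
tool_rot: [-3.139, 0.001, 1.539]
force: [0.4, -0.4, 0.3]
grip_width: 0.0554
[0.53216857 0.30356253 0.14700515] [[322.4661462  258.04502159]]
```

View pics/w1.png

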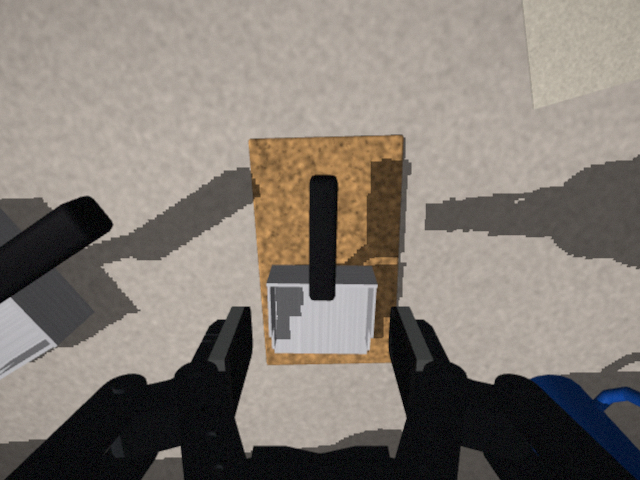

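Run:
```python
from h import *
import pickle
c=pickle.load(open("w1.pkl","rb"))
for z in(.075,.057):print(unproj(c,[(322.5,176),(322.5,300),(310,210),(336,210),(310,280),(336,280)],z).round(4))
uv=np.array([(250,138),(404,135),(269,364)]);print(unproj(c,uv,.004).round(4))
```

```text
[[0.5334 0.3523 0.075 ]
 [0.5311 0.2774 0.075 ]
 [0.5258 0.3336 0.075 ]
 [0.5403 0.3331 0.075 ]
 [0.5241 0.2908 0.075 ]
 [0.5395 0.2904 0.075 ]]
[[0.5333 0.3493 0.057 ]
 [0.5309 0.2679 0.057 ]
 [0.5252 0.3289 0.057 ]
 [0.5409 0.3284 0.057 ]
 [0.5233 0.2825 0.057 ]
 [0.54   0.282  0.057 ]]
[[0.4832 0.3685 0.004 ]
 [0.5911 0.3671 0.004 ]
 [0.4825 0.1803 0.004 ]]
```

```bash
python3 -m handwheel '[[0.1,0,1,0,0,0],[0,0,1,0,0,0],[0,0,1,0,0,0],[0,0,0.95,0,0,0],[0,0,0,0,0,0],[0,0,0,0,0,0]]' && python3 -m handwheel '[[0,0,0,0,0,0],[0,0,0,0,0,0],[0,0,0,0,0,0],[0,0,0,0,0,0],[0,0,0,0,0,0]]' 1 110
```

```text
clock: 6.75
position: [0.5328, 0.3064, 0.0492]
tool_rot: [3.14, -0.001, 1.537]
force: [0.1, 1.2, 0.0]
grip_width: 0.0555
clock: 7.38
position: [0.5323, 0.3067, 0.0482]
tool_rot: [3.141, -0.0, 1.537]
force: [-1.3, 0.4, 7.4]
grip_width: 0.0144
```

```bash
python3 -m handwheel '[[0,0,-0.4,0,0,0],[0,0,-1,0,0,0],[0,0,-1,0,0,0],[0,0,-1,0,0,0],[0,0,-1,0,0,0],[0,0,-1,0,0,0],[0,0,0,0,0,0]]'
python3 - <<'E'
from workcell import bot
from h import *
import pickle
f=bot.grab_frame("wrist"); c=cam(f); cv2.imwrite("pics/w2.png",f["pixels"])
pickle.dump(c,open("w2.pkl","wb"))
f=bot.grab_frame("scene"); c=cam(f); cv2.imwrite("pics/s2.png",f["pixels"]);cv2.imwrite("pics/s2c.png",cv2.resize(f["pixels"][200:440,250:490],None,fx=2.4,fy=2.4))
pickle.dump(c,open("s2.pkl","wb"))
print(bot.observe())
E
```

```text
clock: 8.25
position: [0.5326, 0.3068, 0.1846]
tool_rot: [3.139, -0.002, 1.537]
force: [-0.0, -0.2, -1.8]
grip_width: 0.0136
{'clock': 8.35, 'qpos': array([-0.25093199,  0.60648316, -0.54745675,  1.65841431,  0.36531177,
        0.9806271 , -0.95869082]), 'qd': array([-0.0026795 ,  0.0174489 ,  0.00585644,  0.00606638,  0.00285566,
       -0.00155199, -0.00127841]), 'joint_efforts': array([ 3.40607681e-02, -9.75360346e+01, -1.07609823e+01, -3.52630913e+01,
       -1.17831398e-02,  1.44822719e-01,  4.82274976e-02]), 'position': array([0.53183822, 0.30612531, 0.18234271]), 'tool_rot': array([-3.14151400e+00,  2.54471260e-04,  1.53719073e+00]), 'force': array([ 0.09786745,  0.75397989, -1.48192328]), 'moment': array([0.09240371, 0.00824238, 0.04789126]), 'grip_width': 0.013936548844334398}
```

View pics/w2.png

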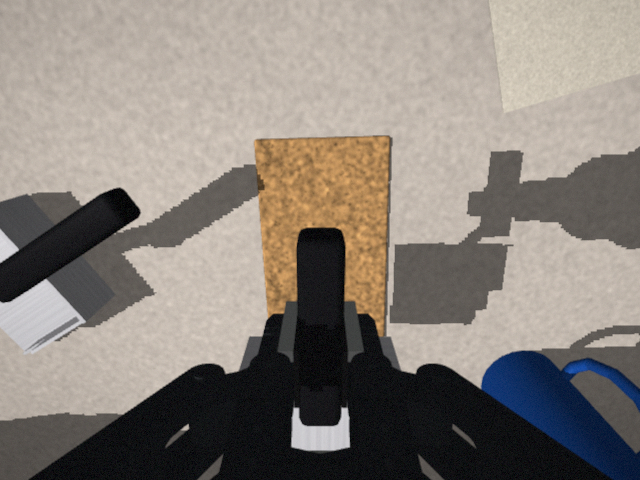

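View pics/s2.png

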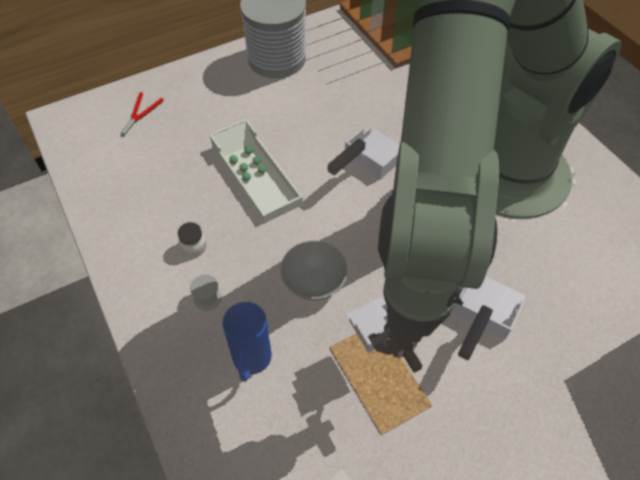

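```bash
python3 -m handwheel '[[-1,0,0,0,0,-0.0126],[-1,0,0,0,0,0],[-1,0,0,0,0,0],[-1,0,0,0,0,0],[-1,0,0,0,0,0],[-1,0,0,0,0,0],[-1,-0.2,0,0,0,0],[-1,-0.2,0,0,0,0]]' && python3 -m handwheel '[[-1,-0.1,0,0,0,0],[-1,-0.1,0,0,0,0],[-1,-0.1,0,0,0,0],[-1,-0.1,0,0,0,0],[-1,-0.1,0,0,0,0],[-1,-0.1,0,0,0,0],[-1,-0.1,0,0,0,0],[-1,0,0,0,0,0]]'
```

```text
clock: 9.35
position: [0.5284, 0.1052, 0.1815]
tool_rot: [-3.14, 0.0, 1.617]
force: [0.3, -0.7, -2.9]
grip_width: 0.0142
clock: 10.35
position: [0.5201, -0.0953, 0.1816]
tool_rot: [-3.14, -0.0, 1.616]
force: [0.0, 0.0, -1.3]
grip_width: 0.0139
```

```bash
python3 -m handwheel '[[-1,-0.03,0.8,0,0,0],[-0.15,0,0.9,0,0,0],[0,0,0.9,0,0,0],[0,0,0.6,0,0,0],[0,0,0,0,0,0],[0,0,0,0,0,0]]'
python3 - <<'E'
from workcell import bot
from h import *
import pickle
f=bot.grab_frame("top"); cv2.imwrite("pics/t3.png",cv2.resize(f["pixels"][160:290,380:600],None,fx=3.6,fy=3.6,interpolation=cv2.INTER_CUBIC))
f=bot.grab_frame("scene"); c=cam(f); cv2.imwrite("pics/s3.png",cv2.resize(f["pixels"][90:260,170:390],None,fx=3.6,fy=3.5,interpolation=cv2.INTER_CUBIC))
f=bot.grab_frame("wrist"); cv2.imwrite("pics/w3.png",f["pixels"])
print(bot.observe()["position"])
E
```

```text
clock: 11.1
position: [0.5216, -0.1232, 0.1029]
tool_rot: [3.141, 0.0, 1.617]
force: [-0.3, -0.0, -1.6]
grip_width: 0.0143
[ 0.52170334 -0.12330076  0.10318299]
```

View pics/t3.png

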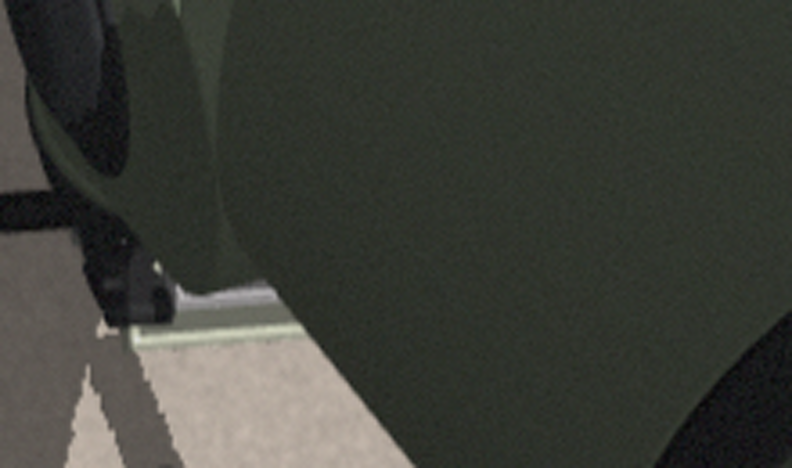

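View pics/s3.png

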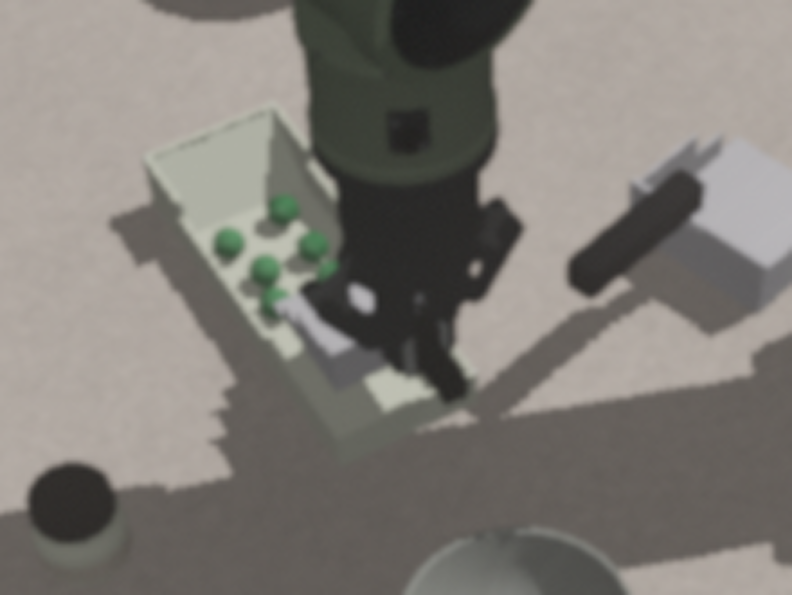

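View pics/w3.png

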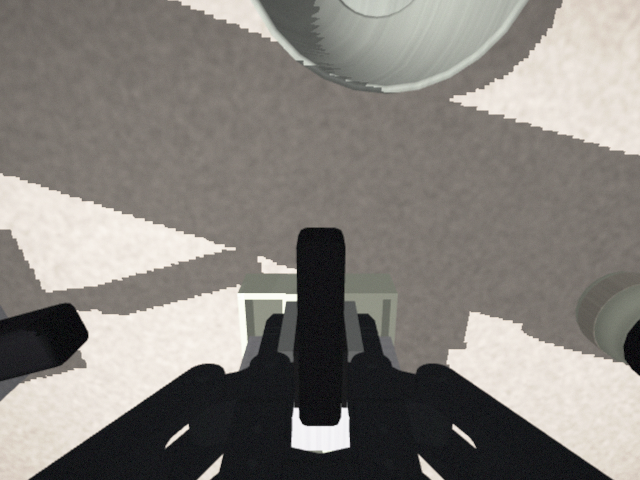

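Run:
```python
from workcell import bot
from h import *
f=bot.grab_frame("wrist"); c=cam(f); p=bot.observe()["position"]
# tray outer rim corners at -x end (row ~275 outer), z=.03
W=unproj(c,[(239,294),(397,294)],.03); print(W.round(4),"mid",W.mean(0).round(4)); 
q=np.array([.5272,-.2704]);X=np.array([.045,-.999]);Y=np.array([.999,.045])
print((W[:,:2]-q)@X,(W[:,:2]-q)@Y,"tcp",(p[:2]-q)@X,(p[:2]-q)@Y)
E2=unproj(c,[(299,240),(344,240)],.103+.0187+.009); print("handle",(E2[:,:2]-q)@Y)
cv2.imwrite("pics/w3c.png",cv2.resize(f["pixels"][220:380,210:430],None,fx=3.6,fy=3.6))
```

```text
[[ 0.4733 -0.1497  0.03  ]
 [ 0.5696 -0.1454  0.03  ]] mid [ 0.5215 -0.1476  0.03  ]
[-0.12296838 -0.12296997] [-0.04845236  0.04802831] tcp -0.1472010522901046 0.0010947678731160419
handle [-0.0056996   0.00823999]
```

View pics/w3c.png

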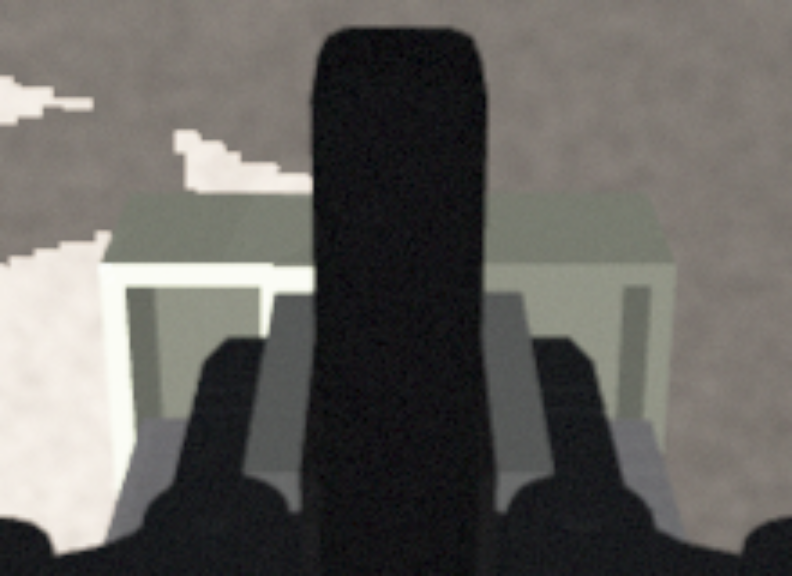

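```bash
python3 -m handwheel '[[0,-0.04,0.9,0,0,0],[0,0,0.9,0,0,0],[0,0,0.24,0,0,0],[0,0,0,0,0,0],[0,0,0,0,0,0]]'; python3 -m handwheel '[[0,0,0.06,0,0,0],[0,0,0,0,0,0]]';python3 -m handwheel '[[0,0,0.06,0,0,0],[0,0,0,0,0,0]]'
```

```text
clock: 11.92
position: [0.5208, -0.1233, 0.0524]
tool_rot: [3.141, 0.0, 1.616]
force: [-0.1, 0.1, -1.0]
grip_width: 0.0143
clock: 12.18
position: [0.5204, -0.1233, 0.0503]
tool_rot: [3.141, 0.0, 1.616]
force: [0.6, 0.4, -2.3]
grip_width: 0.014
clock: 12.42
position: [0.5203, -0.1232, 0.0484]
tool_rot: [-3.141, -0.0, 1.616]
force: [-0.5, 0.7, -1.2]
grip_width: 0.0139
```

```bash
python3 -m handwheel '[[0,0,0.04,0,0,0],[0,0,0,0,0,0]]';python3 -m handwheel '[[0,0,0.03,0,0,0],[0,0,0,0,0,0]]'
python3 - <<'E'
from workcell import bot
print(bot.observe()["position"],bot.observe()["force"])
E
```

```text
clock: 12.68
position: [0.5204, -0.1232, 0.0475]
tool_rot: [3.142, 0.0, 1.617]
force: [0.3, 0.6, -0.5]
grip_width: 0.0145
clock: 12.92
position: [0.5205, -0.1229, 0.0473]
tool_rot: [3.141, -0.0, 1.617]
force: [-3.3, 3.3, 11.0]
grip_width: 0.0137
[ 0.52047459 -0.12292184  0.04727341] [-3.31554174  3.27934176 11.02878146]
```

```bash
python3 -m handwheel '[[0,0,-0.012,0,0,0],[-0.4,0,0,0,0,0],[-0.4,0,0,0,0,0],[-0.4,0,0,0,0,0],[-0.4,0,0,0,0,0],[-0.4,0,0,0,0,0],[-0.4,0,0,0,0,0]]'
python3 - <<'E'
from workcell import bot
from h import *
f=bot.grab_frame("scene"); cv2.imwrite("pics/s4.png",cv2.resize(f["pixels"][90:260,170:390],None,fx=3.6,fy=3.5,interpolation=cv2.INTER_CUBIC))
E
```

```text
clock: 13.8
position: [0.5237, -0.1828, 0.0475]
tool_rot: [3.14, -0.001, 1.617]
force: [-0.0, 3.9, 6.3]
grip_width: 0.014
```

View pics/s4.png

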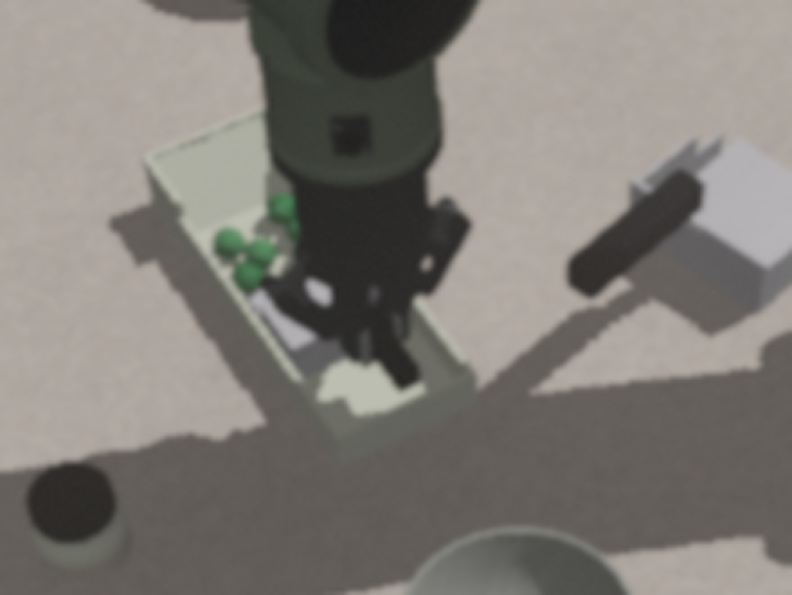

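```bash
python3 -m handwheel '[[-0.4,0,0,0,0,0],[-0.4,0,0,0,0,0],[-0.4,0,0,0,0,0],[-0.4,0,0,0,0,0]]';python3 -m handwheel '[[-0.3,0,0,0,0,0],[-0.3,0,0,0,0,0],[0,0,0,0,0,0]]'
python3 - <<'E'
from workcell import bot
from h import *
f=bot.grab_frame("scene"); cv2.imwrite("pics/s5.png",cv2.resize(f["pixels"][90:260,170:390],None,fx=3.6,fy=3.5,interpolation=cv2.INTER_CUBIC))
f=bot.grab_frame("top"); cv2.imwrite("pics/t5.png",f["pixels"])
E
```

```text
clock: 14.35
position: [0.5255, -0.2227, 0.0475]
tool_rot: [3.141, -0.001, 1.617]
force: [-0.1, 5.3, 6.9]
grip_width: 0.0142
clock: 14.72
position: [0.5261, -0.2386, 0.0474]
tool_rot: [3.14, 0.0, 1.616]
force: [1.3, -1.3, 1.8]
grip_width: 0.0142
```

View pics/s5.png

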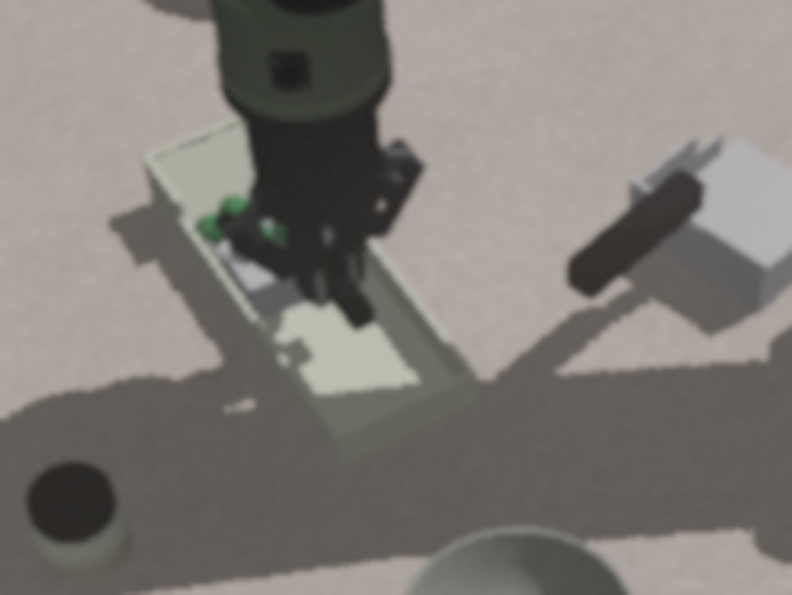

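View pics/t5.png

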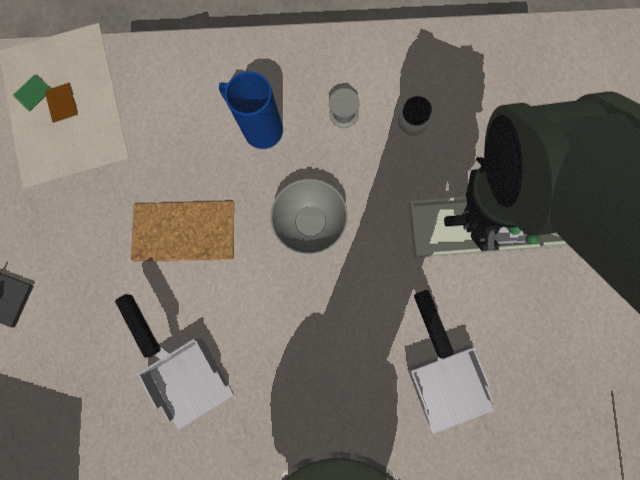

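```bash
python3 -m handwheel '[[-0.3,0,0,0,0,0],[-0.1,0,0,0,0,0],[0,0,0,0,0,0]]'
python3 - <<'E'
from workcell import bot
from h import *
f=bot.grab_frame("scene"); cv2.imwrite("pics/s6.png",cv2.resize(f["pixels"][110:210,190:310],None,fx=6,fy=6,interpolation=cv2.INTER_CUBIC))
E
```

```text
clock: 15.2
position: [0.5265, -0.2475, 0.0475]
tool_rot: [3.141, -0.001, 1.617]
force: [0.1, 4.5, 8.5]
grip_width: 0.014
```

View pics/s6.png

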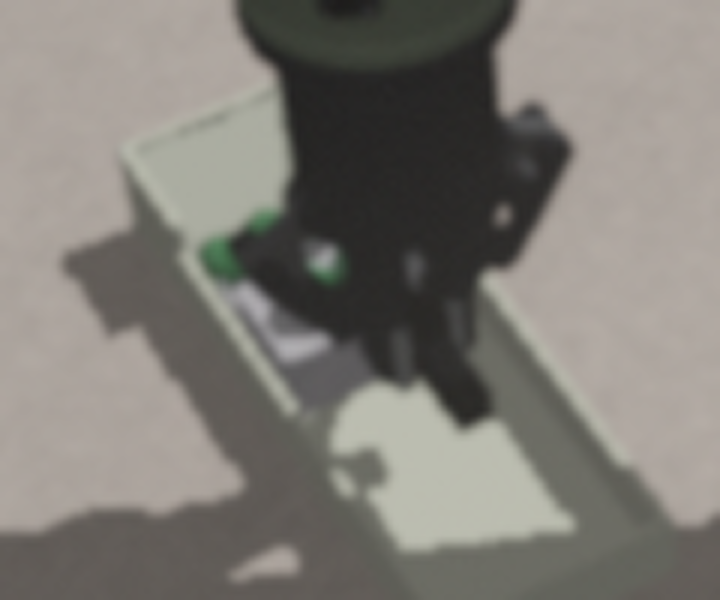

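```bash
python3 -m handwheel '[[-0.06,0,0,0,0,0],[0,0,0,0,0,0]]'; python3 -m handwheel '[[-0.1,0,0,0,-0.006,0],[-0.14,0,0,0,-0.008,0],[-0.14,0,0,0,-0.008,0],[-0.1,0,0,0,-0.009,0],[0,0,0,0,-0.01,0],[0,0,0,0,-0.01,0],[0,0,0,0,0,0]]'
python3 - <<'E'
from workcell import bot
from h import *
f=bot.grab_frame("scene"); cv2.imwrite("pics/s7.png",cv2.resize(f["pixels"][110:210,190:310],None,fx=6,fy=6,interpolation=cv2.INTER_CUBIC))
f=bot.grab_frame("wrist"); cv2.imwrite("pics/w7.png",f["pixels"])
E
```

```text
clock: 15.5
position: [0.5266, -0.2486, 0.0475]
tool_rot: [3.141, -0.001, 1.617]
force: [-0.3, 6.6, 10.3]
grip_width: 0.0142
clock: 16.38
position: [0.5268, -0.2599, 0.0474]
tool_rot: [-3.14, 0.32, 1.62]
force: [0.5, 0.9, -1.9]
grip_width: 0.0141
```

View pics/s7.png

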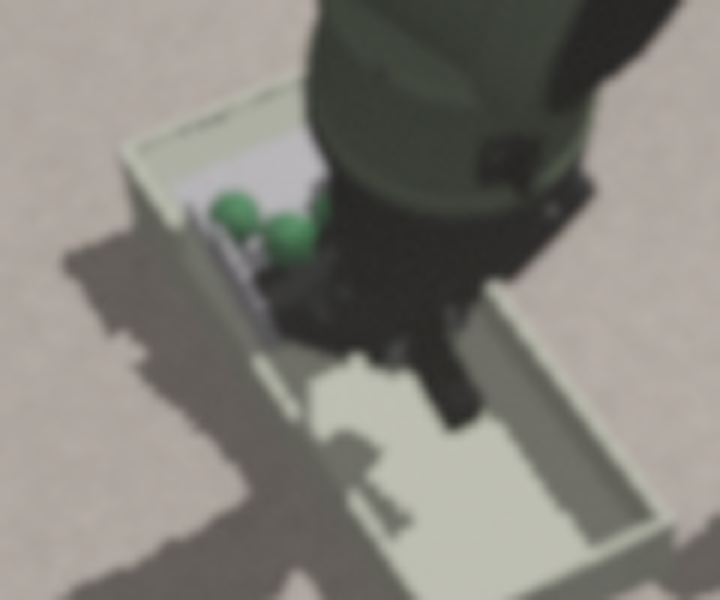

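View pics/w7.png

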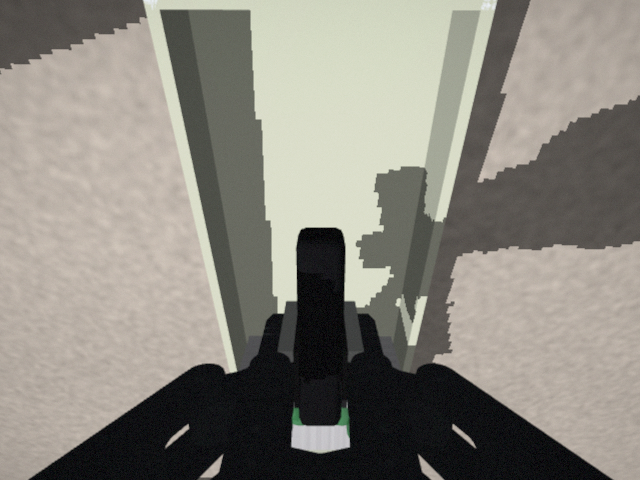

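```bash
python3 -m handwheel '[[-0.1,0,-0.3,0,0,0],[-0.2,0,-0.6,0,0,0],[-0.2,0,-0.6,0,0,0],[-0.2,0,-0.6,0,0,0],[-0.2,0,-0.6,0,0,0],[-0.2,0,-0.6,0,0,0],[-0.1,0,-0.3,0,0,0],[0,0,0,0,0,0]]'
python3 - <<'E'
from workcell import bot
from h import *
f=bot.grab_frame("scene"); cv2.imwrite("pics/s8.png",cv2.resize(f["pixels"][60:260,150:390],None,fx=3,fy=3,interpolation=cv2.INTER_CUBIC))
f=bot.grab_frame("top"); cv2.imwrite("pics/t8.png",f["pixels"])
E
```

```text
clock: 17.48
position: [0.5269, -0.2618, 0.1432]
tool_rot: [3.141, 0.321, 1.616]
force: [0.9, -1.0, -2.1]
grip_width: 0.0136
```

View pics/s8.png

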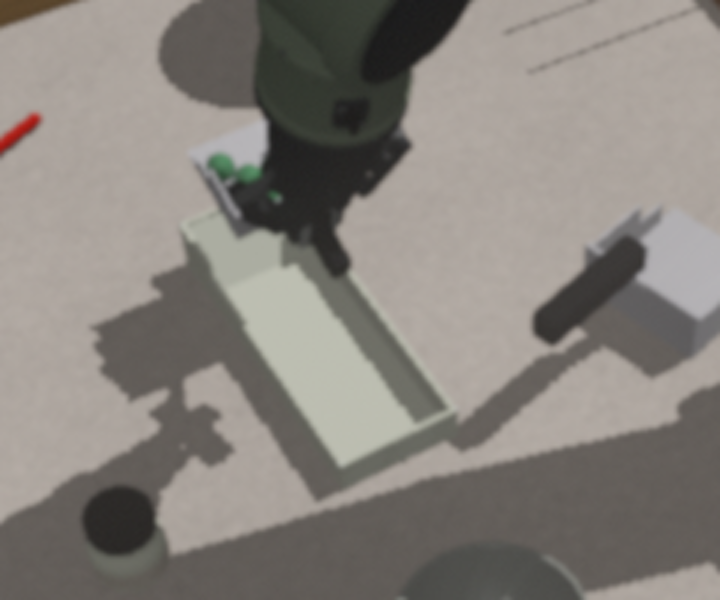

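View pics/t8.png

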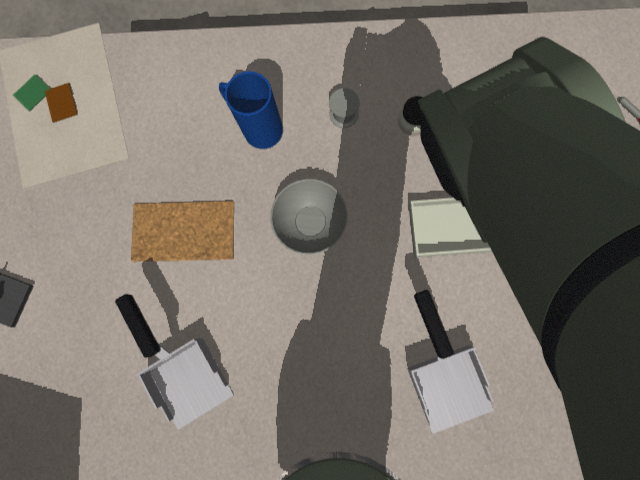

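```bash
python3 -m handwheel '[[0.15,0,-0.05,0,0,0],[0.3,0,-0.1,0,0,0],[0.45,0.04,-0.15,0,0,0],[0.6,0.08,-0.2,0,0,0],[0.76,0.08,-0.253,0,0,0],[0.76,0.08,-0.253,0,0,0],[0.76,0.08,-0.253,0,0,0],[0.76,0.08,-0.253,0,0,0]]' && python3 -m handwheel '[[0.76,0.08,-0.253,0,0,0],[0.76,0.08,-0.253,0,0,0],[0.76,0.08,-0.253,0,0,0],[0.76,0.08,-0.253,0,0,0],[0.76,0.08,-0.253,0,0,0],[0.76,0.08,-0.253,0,0,0],[0.76,0.08,-0.253,0,0,0],[0.76,0.08,-0.253,0,0,0]]'
```

```text
clock: 18.58
position: [0.5323, -0.1401, 0.1429]
tool_rot: [3.141, 0.32, 1.617]
force: [-0.2, -0.2, -1.8]
grip_width: 0.0142
clock: 19.58
position: [0.541, 0.0204, 0.143]
tool_rot: [-3.142, 0.32, 1.616]
force: [0.7, 0.2, -2.8]
grip_width: 0.0137
```

```bash
python3 -m handwheel '[[0.76,0.06,-0.253,0,0,0],[0.76,0.06,-0.253,0,0,0],[0.76,0.06,-0.253,0,0,0],[0.76,0.06,-0.253,0,0,0],[0.76,0,-0.253,0,0,0],[0.76,0,-0.253,0,0,0],[0.76,0,-0.253,0,0,0],[0.55,0,-0.18,0,0,0]]' && python3 -m handwheel '[[0.3,0,-0.1,0,0,0],[0.1,0,-0.03,0,0,0],[0,0,0,0,0,0]]'
python3 - <<'E'
from workcell import bot
from h import *
f=bot.grab_frame("scene"); cv2.imwrite("pics/s9.png",f["pixels"])
f=bot.grab_frame("top"); cv2.imwrite("pics/t9.png",f["pixels"])
E
```

```text
clock: 20.58
position: [0.5397, 0.1753, 0.143]
tool_rot: [-3.142, 0.32, 1.617]
force: [-1.2, 0.8, -2.9]
grip_width: 0.0141
clock: 20.95
position: [0.5394, 0.1839, 0.143]
tool_rot: [-3.142, 0.321, 1.616]
force: [-0.1, -0.9, -2.7]
grip_width: 0.014
```

View pics/s9.png

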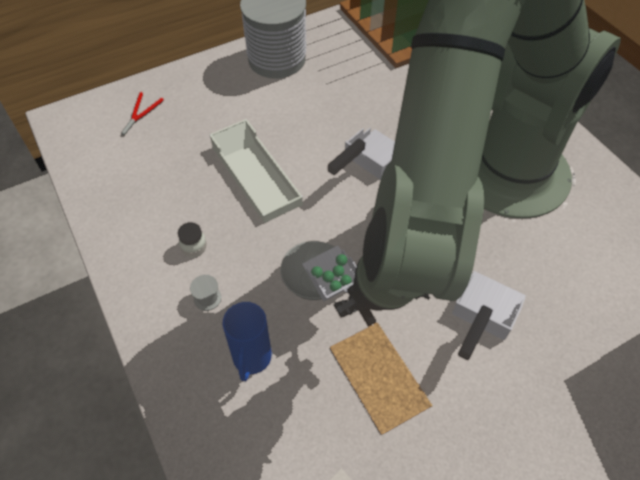

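View pics/t9.png

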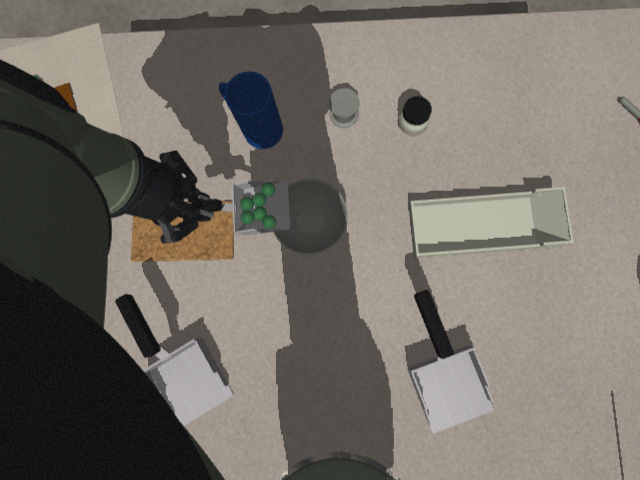

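```bash
python3 -m handwheel '[[0.11,0,0.25,0,0,0],[0.21,0,0.49,0,0,0],[0.21,0,0.49,0,0,0],[0.21,0,0.49,0,0,0],[0.11,0,0.25,0,0,0],[0,0,0,0,0,0]]'
python3 - <<'E'
from workcell import bot
from h import *
s=bot.observe();R=Ro.from_euler("xyz",s["tool_rot"]).as_matrix();p=s["position"]
sc=lambda x,y,z:p+R@np.array([-(x+.076),y,-(z-.044)])
f=bot.grab_frame("top");c=cam(f);im=f["pixels"].copy()
pts=np.array([sc(.04,.037,0),sc(.04,-.037,0),sc(-.04,.039,.034),sc(-.04,-.039,.034)])
print(p,s["tool_rot"],"nose",sc(.04,0,0).round(4),"rearbottom",sc(-.04,0,0).round(4))
im=cv2.resize(im[140:290,200:380],None,fx=4,fy=4,interpolation=cv2.INTER_CUBIC)
for q in proj(c,pts): cv2.circle(im,tuple(int(v) for v in (q-[200,140])*4),3,(0,0,255),-1)
a=np.linspace(0,6.28,60);C=np.c_[.544+.068*np.cos(a),.035+.068*np.sin(a),0*a+.05]
for q in proj(c,C): cv2.circle(im,tuple(int(v) for v in (q-[200,140])*4),1,(0,255,255),-1)
cv2.imwrite("pics/t10.png",im)
E
```

```text
clock: 21.8
position: [0.5389, 0.189, 0.0891]
tool_rot: [-3.141, 0.321, 1.617]
force: [0.8, -0.4, -2.5]
grip_width: 0.0141
[0.53890453 0.1889558  0.08905973] [-3.14075929  0.32076873  1.61693951] nose [0.5446 0.0651 0.0839] rearbottom [0.5411 0.141  0.0587]
```

View pics/t10.png

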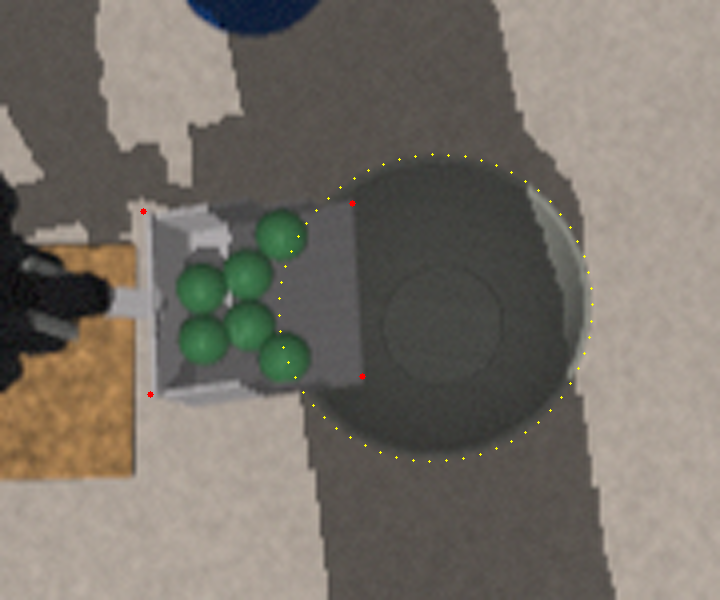

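```bash
python3 -m handwheel '[[-0.12,0,-0.15,0,0.0128,0],[-0.12,0,-0.15,0,0.0128,0],[-0.12,0,-0.15,0,0.0128,0],[-0.1,0,-0.2,0,0.0100,0],[-0.1,0,-0.24,0,0.0083,0],[-0.1,0,-0.24,0,0.0083,0],[0,0,0,0,0,0],[0,0,0,0,0,0]]'
python3 - <<'E'
from workcell import bot
from h import *
s=bot.observe();R=Ro.from_euler("xyz",s["tool_rot"]).as_matrix();p=s["position"]
sc=lambda x,y,z:p+R@np.array([-(x+.076),y,-(z-.044)])
f=bot.grab_frame("top");im=f["pixels"]
print(p,s["tool_rot"],"nose",sc(.04,0,0).round(4),"rearbottom",sc(-.04,0,0).round(4))
im=cv2.resize(im[140:290,200:380],None,fx=4,fy=4,interpolation=cv2.INTER_CUBIC)
cv2.imwrite("pics/t11.png",im)
E
```

```text
clock: 22.85
position: [0.5397, 0.176, 0.1199]
tool_rot: [3.141, -0.087, 1.617]
force: [-0.1, 0.2, -3.1]
grip_width: 0.0141
[0.53974126 0.17598511 0.11989268] [ 3.14132805 -0.08704948  1.61672378] nose [0.5449 0.0644 0.066 ] rearbottom [0.5412 0.144  0.0729]
```

View pics/t11.png

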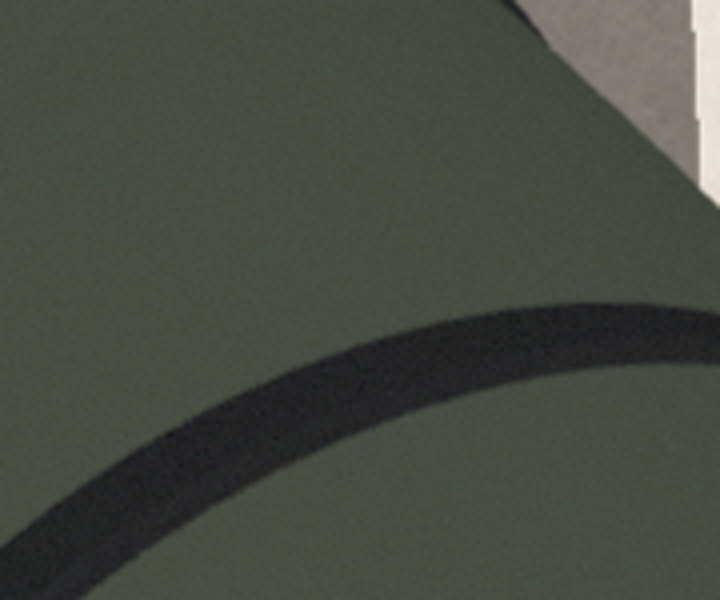

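Occluded by the arm. The nose is still at the right place (5° down), so I continue the pivot slowly.

```bash
python3 -m handwheel '[[-0.1,0,-0.24,0,0.0083,0],[-0.1,0,-0.24,0,0.0083,0],[-0.1,0,-0.24,0,0.0083,0],[-0.1,0,-0.24,0,0.0083,0],[-0.1,0,-0.24,0,0.0083,0],[-0.1,0,-0.24,0,0.0083,0],[-0.1,0,-0.24,0,0.0083,0],[0,0,0,0,0,0]]'
python3 - <<'E'
from workcell import bot
from h import *
s=bot.observe();R=Ro.from_euler("xyz",s["tool_rot"]).as_matrix();p=s["position"]
sc=lambda x,y,z:p+R@np.array([-(x+.076),y,-(z-.044)])
print(p,s["tool_rot"],"nose",sc(.04,0,0).round(4),"rearbottom",sc(-.04,0,0).round(4),s["qpos"].round(2))
f=bot.grab_frame("scene");cv2.imwrite("pics/s11.png",cv2.resize(f["pixels"][200:360,220:440],None,fx=3.6,fy=3.6,interpolation=cv2.INTER_CUBIC))
E
```

```text
clock: 23.9
position: [0.5411, 0.1481, 0.1556]
tool_rot: [-3.141, -0.453, 1.615]
force: [0.7, 0.1, -0.8]
grip_width: 0.0143
[0.5410918  0.14808429 0.15558476] [-3.14050289 -0.4526321   1.61473081] nose [0.5448 0.0631 0.0653] rearbottom [0.5416 0.135  0.1003] [ 0.48  0.69 -0.86  1.87  0.09  0.7  -0.25]
```

View pics/s11.png

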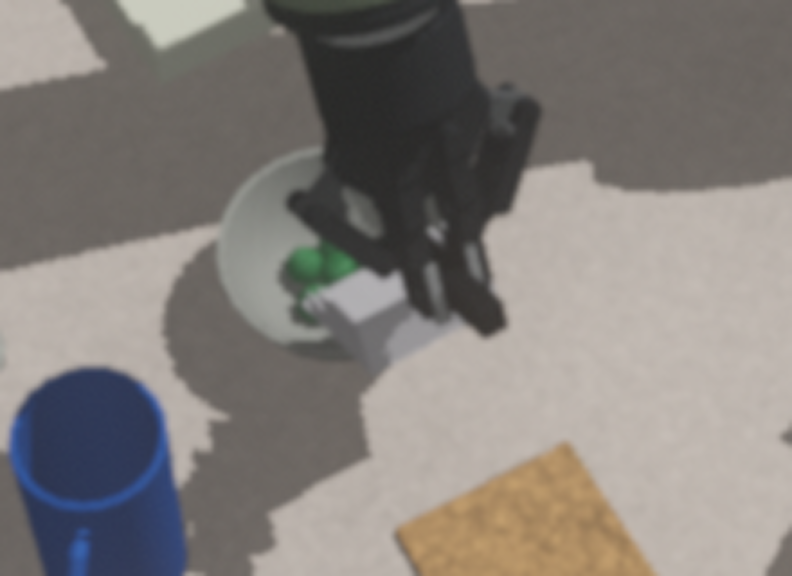

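```bash
python3 -m handwheel '[[0.2,0,-0.4,0,0,0],[0.4,0,-0.85,0,0,0],[0.4,0,-0.85,0,0,0],[0.2,0,-0.4,0,-0.024,0],[0,0,0,0,-0.024,0],[0,0,0,0,-0.024,0],[0,0,0,0,0,0.0084],[0,0,0,0,0,0]]'
python3 - <<'E'
from workcell import bot
from h import *
s=bot.observe();print(s["position"],s["tool_rot"])
for n in("scene","top"):
  f=bot.grab_frame(n);cv2.imwrite(f"pics/{n}12.png",f["pixels"])
E
```

```text
clock: 24.95
position: [0.5407, 0.15, 0.2264]
tool_rot: [3.14, -0.0, 1.566]
force: [0.7, -0.4, -1.6]
grip_width: 0.0142
[0.54071512 0.14996334 0.22637978] [ 3.14021226e+00 -3.60100297e-04  1.56622544e+00]
```

View pics/scene12.png

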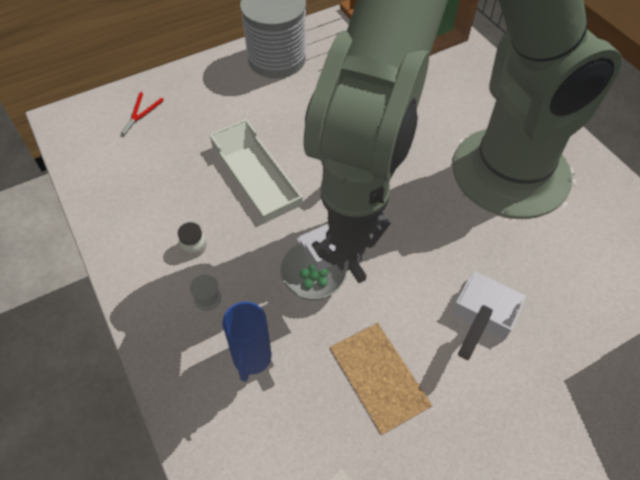

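View pics/top12.png

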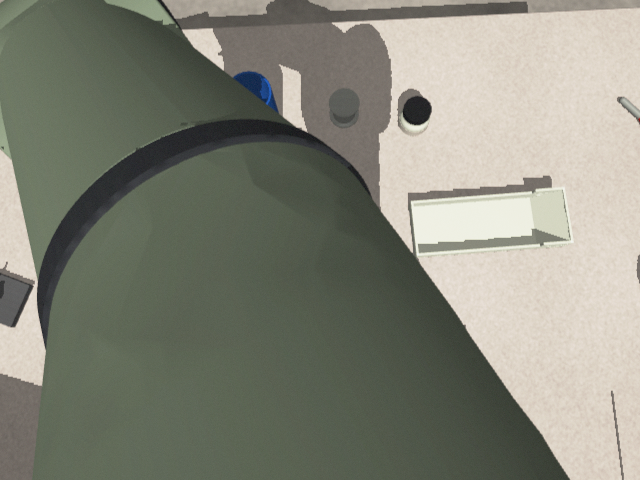

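```bash
python3 -m handwheel '[[1,0,0,0,0,0],[1,-0.1,0.3,0,0,0],[1,-0.1,0.8,0,0,0],[1,0,0.9,0,0,0],[1,0,0.9,0,0,0],[1,0,0.9,0,0,0],[0.36,0,0.9,0,0,0],[0,0,0.5,0,0,0]]' && python3 -m handwheel '[[0,0,0.3,0,0,0],[0,0,0,0,0,0],[0,0,0,0,0,0]]'
python3 - <<'E'
from workcell import bot
from h import *
s=bot.observe();R=Ro.from_euler("xyz",s["tool_rot"]).as_matrix();p=s["position"]
sc=lambda x,y,z:p+R@np.array([-(x+.076),y,-(z-.044)])
print(p,s["tool_rot"],"mid",sc(-.04,0,0).round(4))
f=bot.grab_frame("wrist");c=cam(f);cv2.imwrite("pics/w13.png",f["pixels"])
f=bot.grab_frame("scene");cv2.imwrite("pics/s13.png",cv2.resize(f["pixels"][290:450,280:480],None,fx=3.6,fy=3.6,interpolation=cv2.INTER_CUBIC))
f=bot.grab_frame("top");cv2.imwrite("pics/t13.png",f["pixels"])
E
```

```text
clock: 26.05
position: [0.5369, 0.3069, 0.0941]
tool_rot: [-3.14, 0.0, 1.564]
force: [0.9, -0.6, -1.4]
grip_width: 0.0141
clock: 26.42
position: [0.5376, 0.3072, 0.0887]
tool_rot: [3.141, -0.001, 1.563]
force: [0.1, -0.0, -1.6]
grip_width: 0.0141
[0.53758298 0.30720054 0.08871132] [ 3.14079004e+00 -9.82128944e-04  1.56303159e+00] mid [0.5373 0.2712 0.0447]
```

View pics/s13.png

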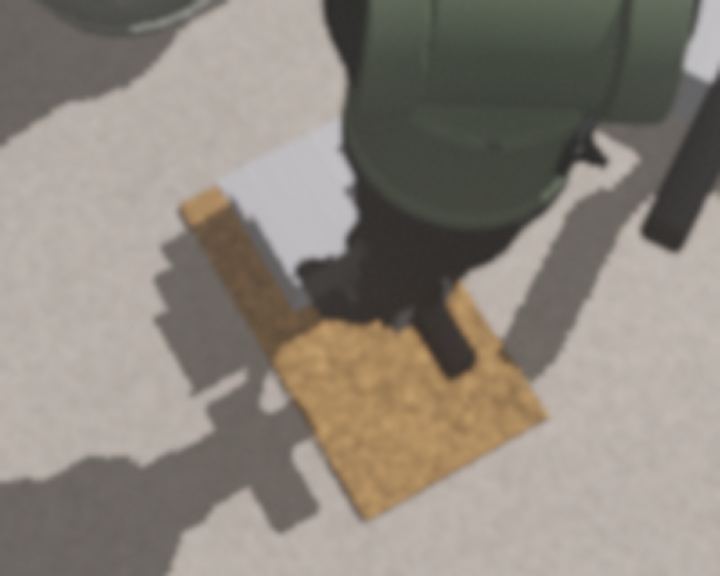

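View pics/w13.png

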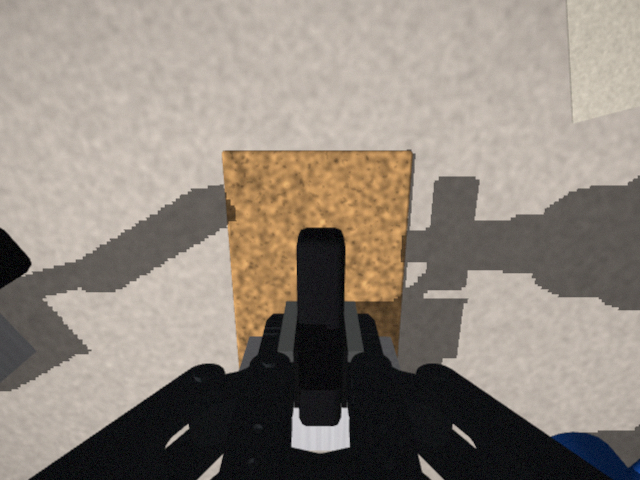

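View pics/t13.png

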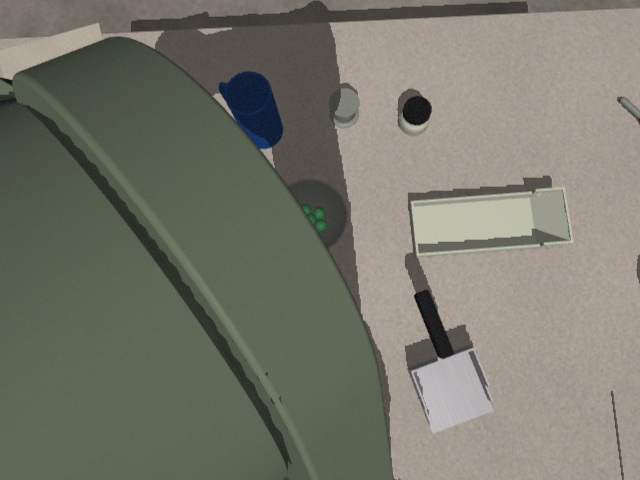

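```bash
python3 -m handwheel '[[0.06,-0.03,0.7,0,0,0],[0,0,0.6,0,0,0],[0,0,0.2,0,0,0],[0,0,0,0,0,0],[0,0,0,0,0,0]]'; python3 -m handwheel '[[0,0,0.04,0,0,0],[0,0,0,0,0,0]]'
```

```text
clock: 27.2
position: [0.5365, 0.3092, 0.0508]
tool_rot: [3.141, -0.001, 1.564]
force: [0.8, -0.3, -1.7]
grip_width: 0.0142
clock: 27.45
position: [0.5365, 0.309, 0.0497]
tool_rot: [3.141, -0.001, 1.564]
force: [-0.0, 0.2, -1.3]
grip_width: 0.0141
```

```bash
python3 -m handwheel '[[0,0,0.03,0,0,0],[0,0,0,0,0,0]]'; python3 -m handwheel '[[0,0,0.02,0,0,0],[0,0,0,0,0,0]]'
```

```text
clock: 27.7
position: [0.5364, 0.309, 0.0487]
tool_rot: [-3.142, -0.001, 1.564]
force: [-1.2, 0.0, -1.6]
grip_width: 0.014
clock: 27.95
position: [0.5364, 0.3092, 0.0485]
tool_rot: [3.141, -0.001, 1.564]
force: [-0.8, 0.0, 4.2]
grip_width: 0.0141
```

```bash
python3 -m handwheel '[[0,0,0,0,0,0],[0,0,0,0,0,0],[0,0,0,0,0,0],[0,0,0,0,0,0],[0,0,0,0,0,0]]' -0.3 && python3 -m handwheel '[[0,0,-0.4,0,0,0],[0,0,-0.8,0,0,0],[0,0,-1,0,0,0],[0,0,-1,0,0,0],[0,0,-1,0,0,0],[0,0,-1,0,0,0],[0,0,-1,0,0,0],[0,0,0,0,0,0]]'
python3 - <<'E'
from workcell import bot
from h import *
for n in("scene","top","wrist"):
  f=bot.grab_frame(n);cv2.imwrite(f"pics/{n}14.png",f["pixels"])
import pickle;pickle.dump(cam(f),open("w14.pkl","wb"))
E
```

```text
clock: 28.58
position: [0.5364, 0.309, 0.0482]
tool_rot: [-3.142, -0.001, 1.564]
force: [-0.7, -1.2, 0.0]
grip_width: 0.0556
clock: 29.58
position: [0.537, 0.3096, 0.2065]
tool_rot: [3.138, -0.003, 1.564]
force: [-0.0, -0.0, 0.5]
grip_width: 0.0556
```

View pics/wrist14.png

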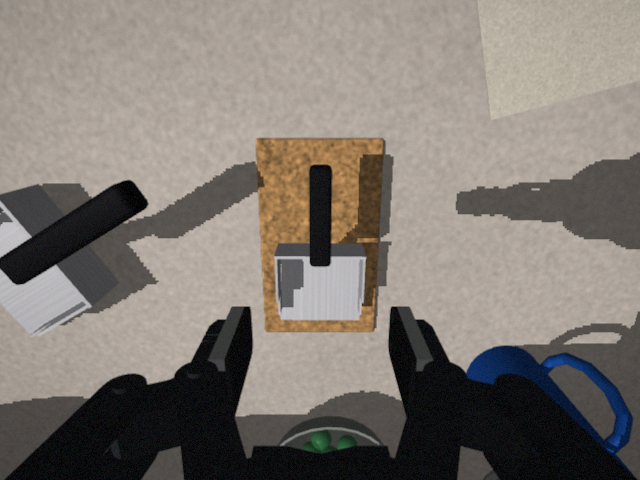

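View pics/scene14.png

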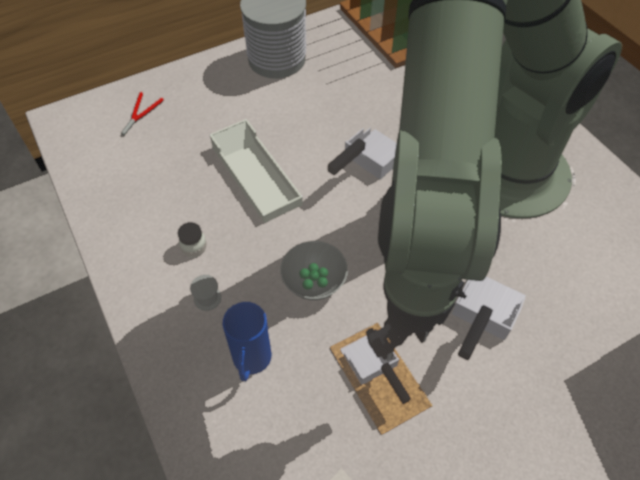

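Run:
```python
from h import *
import pickle
c=pickle.load(open("w14.pkl","rb"))
N=unproj(c,[(280,320),(362,320)],.0055).mean(0);H=unproj(c,[(320.5,166)],.073)[0]
M=unproj(c,[(257,139),(384,139),(266,331),(375,331)],.004)
print("nose",N,"handle end",H,"mid",(N+H)/2,"mat",M.mean(0),M.round(4))
s=cv2.imread("pics/scene14.png");cv2.imwrite("pics/b14.png",cv2.resize(s[235:310,270:360],None,fx=7,fy=7,interpolation=cv2.INTER_CUBIC))
```

```text
nose [0.53651688 0.19314507 0.0055    ] handle end [0.53691902 0.3539829  0.073     ] mid [0.53671795 0.27356398 0.03925   ] mat [0.53656152 0.27329047 0.004     ] [[0.4833 0.3672 0.004 ]
 [0.5911 0.3665 0.004 ]
 [0.4812 0.1801 0.004 ]
 [0.5907 0.1793 0.004 ]]
```

View pics/b14.png

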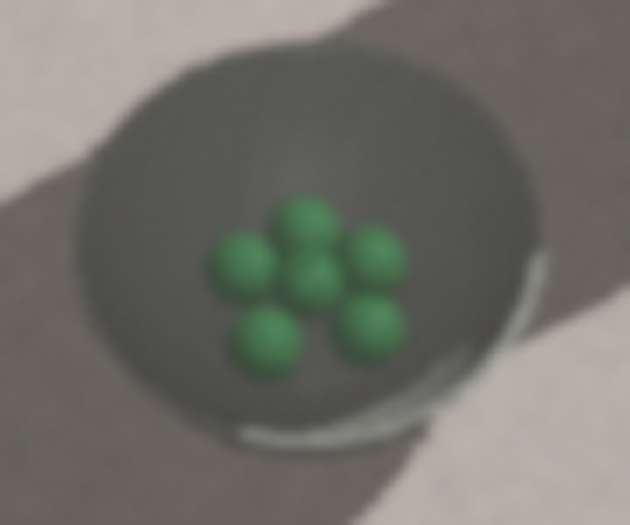

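The crop shows all six marbles in the bowl. The scoop's mid point is within 1 mm of the mat centre, and the gripper is clear, so I'm handing in.

```bash
python3 -c "
from workcell import bot
print(bot.job_done())"
```

```text
the job is handed in; nothing more can be done
None
```

The job is done and handed in at about 30 s. I gripped the small scoop from the mat, slid it along the tray floor against the ramp, picked up all six marbles, tipped them into the bowl, and laid the scoop back on the mat.

- **Marbles:** the last scene picture shows six in the bowl and none in the tray or on the bench. The gripper never touched them.
- **Scoop:** it lies right way up on the mat. Its midpoint is (0.537, 0.274) and the mat centre is (0.537, 0.273), so they agree within 1 mm in the wrist picture.
- **Bystanders:** the mug, spool, jar and bowl look unmoved in the pictures; I did not re-measure their positions.
- **Forces:** the wrist readings I saw stayed at or below about 12 N.
- **Gap in the view:** the arm hid the tipping from the top camera, so I checked it in the scene view instead. No check failed or disagreed.

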